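# Vortex a sample vial

## Robot

A 7-joint arm with a two-finger parallel gripper is mounted at the origin on the work surface. World frame = base frame: x ahead of the robot, y to its left, z up, the work surface at z = 0. Lengths are in mm, angles in rad, forces in N, time in s.
With the tool pointing down it reaches from about 400 to 900 mm from the base axis. Payload 5.5 kg.
Tool frame: the origin (TCP) lies on the centre line of the jaws, within the pads' length; the fingertips stand 22 mm ahead of it and the grasp point (between the pads) lies 3 mm ahead of it (manip.nose_length is the distance from the TCP to the fingertips, in mm); z points along the fingers, y is the line along which they close (so a half turn about z gives the same grasp; the last joint's range is limited). The gripper opens to 92 mm and grips with 3 to 60 N. Pads are 19 mm wide; open, the fingers measure 130 mm over their backs; the gripper's body (75 mm by 190 mm) begins 47 mm behind the grasp point.
Start: joints at [-0.961, 0.501, -0.427, 1.55, 0.221, 1.138, -0.21], TCP at [220.892, 611.315, 248.729] pointing down, gripper open.
Joint ranges: [-2.88, 2.88], [-0.31, 2.03], [-1.54, 1.56], [0.2, 2.42], [-1.41, 4.55], [0.19, 2.02], [-2.57, 2.57]. Speed limits (rad/s): [2.57, 2.57, 3.14, 3.14, 3.14, 3.14, 3.14].

## Interface

Orientations are given as a rotation vector (axis times angle).
In Python, from workcell import status, vision, ticket, finder, manip gives the robot as it stands.
- The arm moves only by the shell command python3 -m crank 'ROWS' [OPENING]. ROWS is a JSON object of lists of equal length, an entry for each row: "translation": the shift along the tool's x, y, z scaled (see below), a list of three; "yaw": the turn about the tool's z scaled (see below). In form: {"translation": [[dx, dy, dz], ...], "yaw": [yaw, ...]}. A call has 1 to 12 rows; each row shifts and turns the commanded pose from where the row before left it, along the tool's axes as they then stand; what a row does not reach is not made up. The controller multiplies each number of a shift by 5 cm and each number of a turn by 0.12 rad. A row lasts 1/10 s, in which the tool goes at most 50 mm and 8.59 degrees, less where a joint would pass 70% of its speed; a pose out of reach is approached as far as the arm can. A call with a number of a shift or a turn outside -1 to 1 is refused whole. A call with a gripper value outside its range is refused whole. OPENING is the closure in counts, from 0 (fully open) to 255 (shut), set as the call begins (- or left out, the last holds). The fingers move at their own pace and stop on an object; the grip force is fixed at half the most. Time passes only in rows, so rows that do not move let the fingers close. It gives the time, the measured TCP pose, the force, the opening and the grip force at its end, in the units of the state.
- status.read_state(): the state, without advancing time (a new reading comes with each control period).
- vision.snapshot(name): name is "scene" or "side" or "wrist"; returns the picture (420x560x3 uint8, blue, green, red); there is no depth.
- vision.get_calibration(name): a dict with "fov_y" (degrees; the focal length in pixels is half the picture's height over the tangent of half this angle, whatever the lens; pixels are square), "cx", "cy" (the principal point, pixels), "world_from_camera" (4x4, takes a point from camera to world coordinates); the wrist camera has in their place "hand_eye" (4x4, takes a point from camera to tool coordinates, whose origin is the TCP and whose axes are the flange's). Camera axes: x right, y down, z forward; pixel columns grow to the right and rows downward; lengths in mm; the calibration is good to about 2 mm. A picture is of the moment at which its call begins: read the wrist's pose just before it. get_calibration takes no time and is no camera call.
- ticket.job_done(): hands the job in; it is judged then, once.
Trained networks look in the newest picture that a camera, given by its name, has taken for a name from the list of things; names that differ only in an ending like _2 or _b are one class to them, and where a whole thing is asked for, a point or a joint stands for the part that bears it (a point fixed in the world has none). Each returns a list of dicts, best first, with "conf" (0 to 1); they miss things now and then, are a little off and sometimes report something else, mostly with a low value. They report only what shows in the picture. A call takes as long as a camera call. They do not tell look-alikes from the thing itself.
- finder.spot_in(label, camera): "bbox" ([left, top, right, bottom] in pixels, round what is visible of it).
The state is a dict: "clock": time; "joint_pos": joint angles; "joint_velocities": joint speeds; "effort": joint torques, N m; "position": TCP position; "tcp_rot": TCP orientation; "force": force on the tool from outside, world axes, zero at the start; "torque": the same for the moment, N m; "finger_gap": opening from 0.0 (shut) to 1.0 (fully open); "gripper_force": force on a finger pad.
Only numpy, scipy, OpenCV 4.12 (cv2) and the standard library are available. Lean on these libraries where they do the work, as an engineer would, in place of code of your own. Each camera call takes 0.05 s, during which the arm holds its last target. There are 200 camera calls.

## Task

Pull the drawer of the small sample cabinet out to its stop and take the one tall capped vial out of it; leave the drawer open and the two short vials in their holes. Set the vial's foot upright in the rubber cup of the vortex mixer and press the spring-loaded cup down with it by about 8 mm of its 12 mm travel. Finish while still gripping the vial and holding the cup down there, with the gripper clear of the mixer and nothing else on the bench disturbed.

Things in the scene. Friction and masses are not known exactly. Their poses are not given: they have to be found in the camera images.
- cabinet: White steel bench cabinet with one grey-fronted drawer, 220 (x, deep) x 240 (y, wide) x 120 mm high, fixed to the bench. Origin: centre of its underside. Its own -x points out of the drawer front, towards the robot side; the drawer slides out along its own -x. Its top is bare.
- cabinet_drawer0 (a joint): Drawer opening in m: 0 shut, 0.149 at its stop; slides with about 1 N of friction and stays where left. The drawer is open on top; its front panel is 15 mm thick, its top edge about 7 mm below the cabinet's top. Floor of the drawer 22 mm above the bench.
- cabinet_drawer0_handle (a point): Middle of the drawer's steel bar handle (moves with the drawer): a horizontal bar 120 mm long along the cabinet's y and 11 mm thick, its centre 35 mm out from the drawer front and 38 mm below the cabinet's top, so about 29 mm of free gap between bar and front, open above and below between the bar's two end posts.
- vial: The tall vial: amber glass, 26 mm diameter, with a white plastic cap of 29 mm diameter and 18 mm height on top; 76 mm tall overall, about 45 g. Origin: centre of its underside, z up its axis. At the start it stands in the shut drawer in one of three square holes (31 mm wide, 20 mm deep, 60 mm apart along the cabinet's y, on the drawer's floor), which one varies; the row of holes is 53 mm behind the inside of the drawer's front panel.
- short_vial_a: A short vial of the same glass and cap, 42 mm tall, in another of the three holes; to be left there. Origin: centre of its underside.
- short_vial_b: The other short vial, the same, 42 mm tall, in the remaining hole; to be left there. Origin: centre of its underside.
- mixer: Vortex mixer, fixed to the bench: white box 150 (x) x 130 (y) x 61 mm high with a round grey dome to 108 mm above the bench, and a black rubber cup on top of it. Origin: centre of its underside. The cup is on its vertical centre line.
- cup_seat (a point): Centre of the round inner floor (36 mm diameter, facing up) of the mixer's rubber cup, 129 mm above the bench when not pressed; it moves with the cup. The cup widens upward to a mouth about 50 mm wide, outside 58 mm, its rim 22 mm above this point.
- cup (a joint): How far the cup is pressed straight down, in m: 0 free, 0.012 at its bottom stop. A spring pushes it up: about 1.6 N at the start of the travel, rising 0.6 N per mm (about 6.4 N at 8 mm, 8.8 N at 12 mm).
- reagent_bottle: White plastic reagent bottle with blue cap, 64 mm diameter, 150 mm tall. Standing loose on the bench, to be left alone. Origin: centre of its underside.
- beaker: Glass beaker, 70 mm diameter, 90 mm tall. Standing loose on the bench, to be left alone. Origin: centre of its underside.
- flask: Conical glass flask, 80 mm diameter, 120 mm tall. Standing loose on the bench, to be left alone. Origin: centre of its underside.
- jar: Amber glass jar with red lid, 52 mm diameter, 65 mm tall. Standing loose on the bench, to be left alone. Origin: centre of its underside.
- petri_dish: Flat clear dish, 80 mm diameter, 16 mm tall. Standing loose on the bench, to be left alone. Origin: centre of its underside.
- note_block: Block of note paper, 100 x 70 x 22 mm. Standing loose on the bench, to be left alone. Origin: centre of its underside.
- amber_bottle: Amber glass bottle with black cap, 60 mm diameter, 120 mm tall. Standing loose on the bench, to be left alone. Origin: centre of its underside.
Mind the look-alikes: they are no part of the job. What is shaped like the mixer but blue, pink or turquoise is not meant.

How it is judged (in metres and radians):
On the way, in this order (a step that is already met when the one before it is completed fails the run):
1. the drawer is pulled out to its stop (value of joint cabinet_drawer0 above 0.141 m), for 0.1 s.
2. the tall vial is lifted clear of the drawer by the gripper, with the drawer still open (height (world z) of vial above 0.11 m and contact force between the fingers and vial above 0.5 N and value of joint cabinet_drawer0 above 0.11 m), for 0.1 s.
At the end, for the whole second after the job is handed in: Tall vial gripped, foot in the cup (12 mm of centre, 8 mm of floor), upright within 0.2 rad, still, pressing the cup 5.5 to 10.5 mm down with over 3 N; arm not touching mixer; drawer over 110 mm open; short vials standing in their holes; other bench things upright, within 30 mm (value of joint cup between 0.0055 and 0.0105 m and contact force between vial and mixer above 3 N and horizontal distance between vial and cup_seat below 0.012 m and z of vial in the frame of cup_seat below 0.008 m and angle between vial's own z axis and vertical below 0.2 rad and contact force between the fingers and vial above 1 N and linear speed of vial below 0.02 m/s and contact force between each of the arm, the fingers and mixer below 0.5 N and value of joint cabinet_drawer0 above 0.11 m and angle between each of short_vial_a, short_vial_b, reagent_bottle, beaker, flask, jar, petri_dish, note_block, amber_bottle's own z axis and vertical below 0.25 rad and height (world z) of short_vial_a between 0.015 and 0.035 m and height (world z) of short_vial_b between 0.015 and 0.035 m and distance of each of reagent_bottle, beaker, flask, jar, petri_dish, note_block, amber_bottle from where it was at the start of the episode below 0.03 m); the arm keeps its last pose, push and grip.
It fails at once if a short vial is lifted out of its hole (height (world z) of any of short_vial_a, short_vial_b above 0.05 m).
It fails at once if a bystander on the bench is shoved more than 30 mm or tipped over (distance of any of reagent_bottle, beaker, flask, jar, petri_dish, note_block, amber_bottle from where it was at the start of the episode above 0.03 m or angle between any of reagent_bottle, beaker, flask, jar, petri_dish, note_block, amber_bottle's own z axis and vertical above 0.5 rad).
It also fails if it takes over 54 s, if anything falls off the work surface, if the arm or the gripper's body presses on something with over 40 N, if the wrist force passes 120 N, or if a joint passes its speed limit or range.

## Working session

There is one attempt and no reset: what is moved stays moved. The work goes in short steps, Python scripts to look and compute and a shell command to move; the robot and the scene stay as the last step left them, time stands still between calls to the robot, and variables do not carry over. Pictures are saved under pics/ and viewed, at most 10 in all, crops included, and the job is handed in when it is done.

```bash
mkdir -p pics; ls; cat > h.py <<'E'
import numpy as np,cv2
from scipy.spatial.transform import Rotation as R
from workcell import status,vision,ticket,finder,manip
def ray(cam,u,v):
    c=vision.get_calibration(cam); f=210/np.tan(np.radians(c["fov_y"])/2)
    if cam=="wrist":
        s=status.read_state(); T=np.eye(4); T[:3,:3]=R.from_rotvec(s["tcp_rot"]).as_matrix(); T[:3,3]=s["position"]
        M=T@np.array(c["hand_eye"])
    else: M=np.array(c["world_from_camera"])
    d=M[:3,:3]@np.array([(u-c["cx"])/f,(v-c["cy"])/f,1]); return M[:3,3],d
def atz(cam,u,v,z):
    o,d=ray(cam,u,v); return o+d*(z-o[2])/d[2]
def proj(cam,p):
    c=vision.get_calibration(cam); f=210/np.tan(np.radians(c["fov_y"])/2)
    M=np.array(c["world_from_camera"]); q=np.linalg.inv(M)@np.append(p,1)
    return c["cx"]+f*q[0]/q[2],c["cy"]+f*q[1]/q[2]
E
python3 - <<'E'
from h import *
np.set_printoptions(precision=1,suppress=True)
s=status.read_state();print(s["clock"],s["position"],s["tcp_rot"],s["finger_gap"]);print(R.from_rotvec(s["tcp_rot"]).as_matrix())
ims=[]
for c in("scene","side"):
    im=vision.snapshot(c);cv2.imwrite(f"pics/{c}0.png",im)
    k=vision.get_calibration(c);print(c,k["fov_y"],np.array(k["world_from_camera"]).tolist())
    for n in("cabinet","cabinet_drawer0_handle","mixer","cup_seat"):
        print(n,[(round(d["conf"],2),[int(x) for x in d["bbox"]]) for d in finder.spot_in(n,c)[:5]])
print(status.read_state()["clock"])
E
```

```text
pics
0.0 [220.8 610.7 247.7] [-0.5 -3.1  0. ] 0.9974804343989626
[[-0.9  0.3 -0. ]
 [ 0.3  0.9 -0. ]
 [ 0.  -0.  -1. ]]
scene 48.41329655346927 [[-0.23588484121131287, 0.8338817435459481, -0.4989985766186949, 1394.292745473678], [0.9716945235253597, 0.19554313580008287, -0.13256181574003387, 132.7642048996186], [-0.012965131605118632, -0.5161435070038565, -0.8564039850095408, 1500.6276936531606], [0.0, 0.0, 0.0, 1.0]]
cabinet [(0.81, [277, 232, 364, 327])]
cabinet_drawer0_handle [(0.67, [299, 231, 356, 251])]
mixer [(0.86, [217, 182, 264, 230]), (0.84, [137, 119, 186, 164]), (0.7, [224, 127, 264, 172]), (0.57, [352, 161, 398, 209]), (0.41, [195, 225, 219, 253])]
cup_seat [(0.7, [149, 121, 163, 137]), (0.67, [236, 126, 250, 141]), (0.67, [373, 163, 389, 180]), (0.59, [230, 182, 247, 203])]
side 50.5001996933409 [[0.764251431459804, -0.4542193961148515, 0.4578258290056386, -147.21752075149826], [-0.6449139013828333, -0.5409156071095428, 0.5399040338694352, -909.1395145531933], [0.002410252022867516, -0.7078806722734945, -0.7063279298646002, 1204.079891552557], [0.0, 0.0, 0.0, 1.0]]
cabinet [(0.75, [253, 131, 334, 207]), (0.17, [300, 216, 321, 236]), (0.16, [252, 154, 294, 205])]
cabinet_drawer0_handle [(0.75, [253, 154, 294, 206])]
mixer [(0.96, [164, 172, 213, 223]), (0.79, [232, 265, 292, 326]), (0.68, [317, 327, 386, 401]), (0.64, [277, 220, 338, 273])]
cup_seat [(0.74, [345, 334, 367, 356]), (0.72, [302, 220, 319, 235]), (0.69, [251, 267, 270, 282]), (0.63, [179, 174, 192, 185])]
0.5
```

```bash
python3 - <<'E'
import cv2
a=cv2.imread("pics/scene0.png");b=cv2.imread("pics/side0.png")
cv2.imwrite("pics/both.png",cv2.resize(cv2.vconcat([a[90:350,100:440],b[110:420,140:480][:260]]),None,fx=1.15,fy=1.15) )
cv2.imwrite("pics/sc.png",cv2.resize(a[90:340,100:433],(799,600)))
cv2.imwrite("pics/sd.png",cv2.resize(b[110:420,100:513],(799,600)))
E
```

```text
(no output)
```

View pics/sc.png

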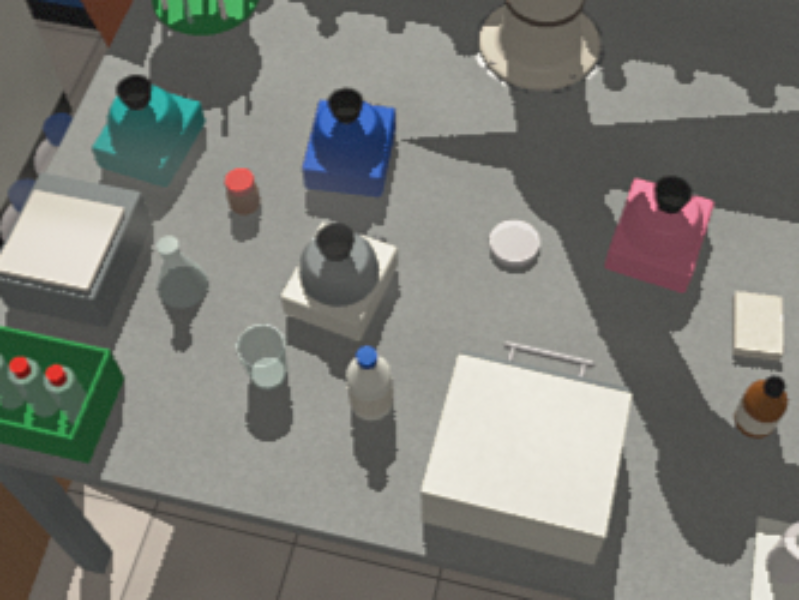

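View pics/sd.png

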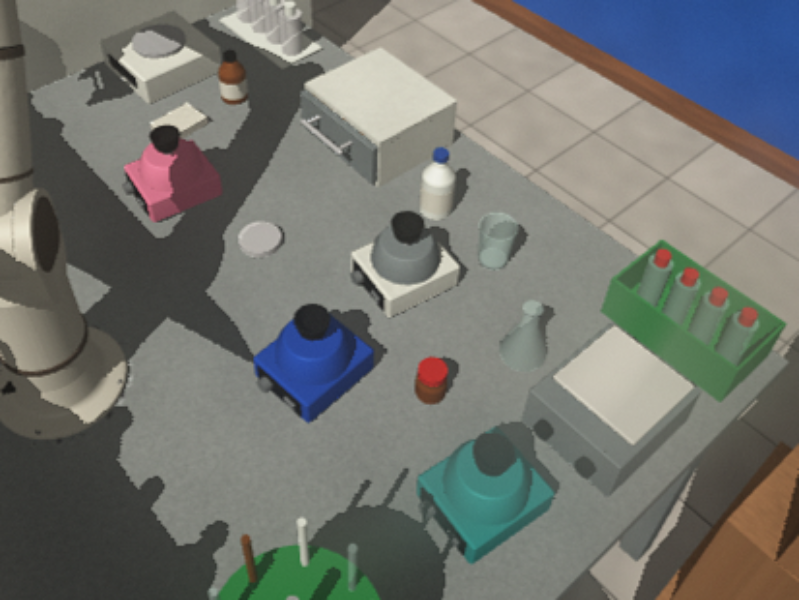

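The scene picture shows four mixer-shaped things: turquoise (156,129), blue (243,133), pink (381,171), and one with a white box and grey dome (239,192). I choose the white and grey one, which is at about (310,227) in the side view. The cabinet is at (320,280) with its handle bar at (329,238).

```bash
python3 - <<'E'
from h import *
np.set_printoptions(precision=1,suppress=True)
k=333/799
C=[atz("scene",100+x*k,90+y*250/600,120) for x,y in((460,356),(630,392),(600,533),(425,492))]
for c in C:print(c)
for i in range(4):
    d=C[(i+1)%4]-C[i];print(np.linalg.norm(d),np.degrees(np.arctan2(d[1],d[0])))
print("ctr",np.mean(C,0))
for x,y in((508,345),(592,363)):print("h",atz("scene",100+x*k,90+y*250/600,82))
# side cross-check corners
k2=413/799
for x,y in((380,48),(457,101),(377,138),(303,92)):print("s",atz("side",100+x*k2,110+y*310/600,120))
print("hs",[atz("side",100+x*k2,110+y*310/600,82) for x,y in((304,120),(350,152))])
# cup by triangulation & rim plane
print("cup",atz("scene",239.5,190.5,149),atz("side",310.5,226.5,149))
for n,z in (("reagent_bottle",0),("beaker",0),("petri_dish",0),("note_block",0),("amber_bottle",0),("flask",0),("jar",0)):
    for d in finder.spot_in(n,"side")[:1]+finder.spot_in(n,"scene")[:1]:
        b=d["bbox"];print(n,round(d["conf"],2),np.array(b))
im=cv2.imread("pics/scene0.png")[160:260,200:370]
cv2.imwrite("pics/crop.png",cv2.resize(im,(799,470),interpolation=cv2.INTER_CUBIC))
E
```

```text
[702.2  10.9 120. ]
[702.6 245.8 120. ]
[905.4 236.3 120. ]
[903.9   9.3 120. ]
234.89194270444406 89.89169425795367
202.98227418379705 -2.6726318703593837
227.0633935991402 -90.38867113466696
201.67180332005037 179.53645930072685
ctr [803.5 125.6 120. ]
h [650.4  70.2  82. ]
h [651.3 190.7  82. ]
s [902.3 235.9 120. ]
s [899.6  -1.2 120. ]
s [701.  17. 120.]
s [679.9 221.2 120. ]
hs [array([653.9, 186.8,  82. ]), array([662.8,  52.1,  82. ])]
cup [ 577.9 -201.3  149. ] [ 568.8 -209.2  149. ]
reagent_bottle 0.81 [314.4 187.1 334.2 224.6]
reagent_bottle 0.98 [245.5 234.5 264.1 267.5]
beaker 0.64 [348.5 217.  366.7 248.8]
beaker 0.88 [198.4 226.2 221.4 253.5]
petri_dish 0.77 [225.5 224.6 245.2 245.5]
petri_dish 0.69 [302.4 180.9 324.6 198.3]
note_block 0.62 [179.2 165.8 209.1 178.8]
note_block 0.93 [408.4 213.3 427.4 240.5]
amber_bottle 0.82 [212.8 133.1 227.9 162.7]
amber_bottle 0.82 [405.4 245.5 428.8 271.6]
flask 0.56 [360.1 267.3 379.2 299.2]
flask 0.74 [299.2 233.6 344.2 249.5]
jar 0.86 [313.2 297.1 329.7 318.1]
jar 0.75 [194.5 158.9 207.3 180.7]
```

View pics/crop.png

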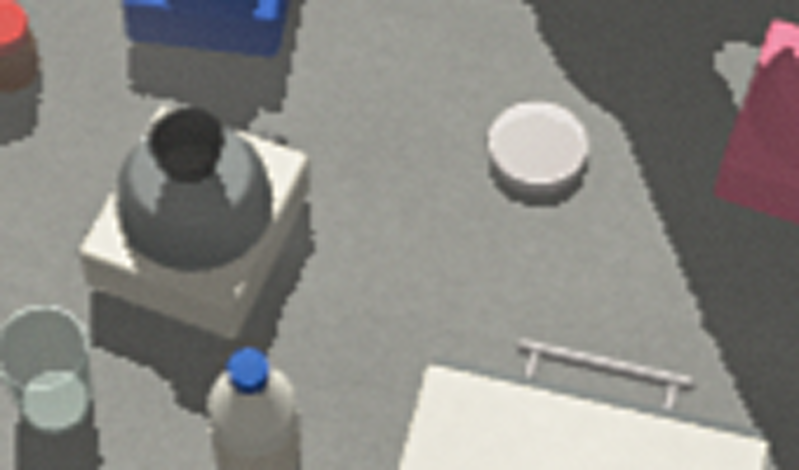

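The close crop confirms the white box with grey dome, cup at (239,191). Cabinet yaw is about 0. Next I'll go above the handle and look from the wrist.

```bash
cat >> h.py <<'E'
def go(x,y,z,yawdeg=None):
    "print tool-frame units to reach the TCP target; yaw = wanted world angle of tool y (mod 180)"
    s=status.read_state(); M=R.from_rotvec(s["tcp_rot"]).as_matrix()
    d=M.T@(np.array([x,y,z])-s["position"]); a=np.degrees(np.arctan2(M[1,1],M[0,1]))
    print("t",round(s["clock"],2),"pos",np.round(s["position"],1),"toolx",np.round(M[:,0],3),"ytool deg",round(a,1),"F",np.round(s["force"],1),"gap",round(s["finger_gap"],3),"gf",s["gripper_force"])
    print("units total",np.round(d/50,2))
    if yawdeg is not None:
        t=(a-yawdeg+90)%180-90; print("yaw units",round(np.radians(t)/.12,2))
E
python3 - <<'E'
from h import *
go(600,130,260,0); print(np.round(vision.get_calibration("wrist")["hand_eye"],2), vision.get_calibration("wrist")["fov_y"])
for c,u,v,z in(("scene",313,188,16),("side",235.5,233,16),("scene",255,266,0),("side",324,222,0)):print(c,atz(c,u,v,z))
E
```

```text
t 1.2 pos [220.9 611.3 248.7] toolx [-0.94  0.34 -0.  ] ytool deg 70.1 F [ 0.   0.1 -1.3] gap 1.002 gf 0.0
units total [-10.4   -6.48  -0.23]
yaw units 10.2
[[   0.     -0.96   -0.29   78.33]
 [   1.      0.      0.     -0.43]
 [  -0.     -0.29    0.96 -135.78]
 [   0.      0.      0.      1.  ]] 67.95383241851098
scene [423.29379886  34.16249508  16.        ]
side [429.4358871   29.70327489  16.        ]
scene [ 776.44111995 -100.7189879     0.        ]
side [ 724.60597909 -125.94037943    0.        ]
```

```bash
python3 -m crank '{"translation":[[-0.87,-0.54,0],[-0.87,-0.54,0],[-0.87,-0.54,0],[-0.87,-0.54,0],[-0.87,-0.54,0],[-0.87,-0.54,0],[-0.87,-0.54,0],[-0.87,-0.54,0],[-0.87,-0.54,0],[-0.87,-0.54,0],[-0.87,-0.54,0],[-0.87,-0.54,0]],"yaw":[0,0,0,0,0,0,0,0,0,0,0,0]}' 190
python3 -m crank '{"translation":[[0,0,0],[0,0,0],[0,0,0],[0,0,0],[0,0,0],[0,0,0],[0,0,0],[0,0,0],[0,0,0],[0,0,0],[0,0,0],[0,0,0]],"yaw":[0.93,0.93,0.93,0.93,0.93,0.93,0.93,0.93,0.93,0.93,0.93,0]}'
python3 - <<'E'
from h import *
go(600,130,260,0)
im=vision.snapshot("wrist");cv2.imwrite("pics/w1.png",im)
print([(d["conf"],np.round(d["bbox"])) for d in finder.spot_in("cabinet_drawer0_handle","wrist")])
E
```

```text
clock: 2.4
position: [593.9, 138.8, 249.1]
tcp_rot: [0.542, 3.094, 0.001]
force: [0.3, 0.8, -0.3]
finger_gap: 0.256
gripper_force: 0.0
clock: 3.6
position: [592.8, 140.7, 248.7]
tcp_rot: [2.226, 2.217, 0.0]
force: [0.9, 0.2, 1.5]
finger_gap: 0.257
gripper_force: 0.0
t 3.6 pos [592.8 140.7 248.7] toolx [ 0.004  1.    -0.   ] ytool deg -0.2 F [0.9 0.2 1.5] gap 0.257 gf 0.0
units total [-0.21  0.15 -0.23]
yaw units -0.04
[(0.89, array([329.,  88., 412., 260.]))]
```

View pics/w1.png

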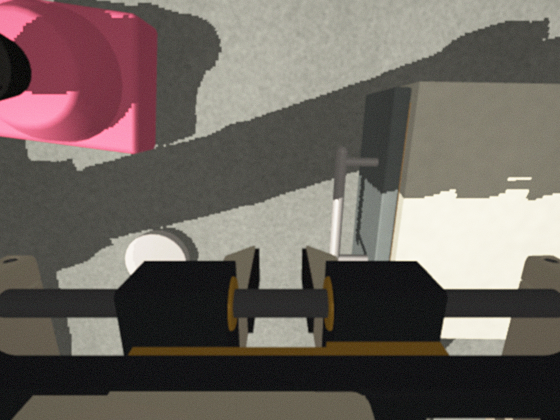

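The wrist view shows the handle bar running from (342,150) to (335,258), right of the fingers, and the cabinet's front top edge at x of about 400-411. The pink look-alike is at top left and is well away.

```bash
python3 - <<'E'
from h import *
np.set_printoptions(precision=1,suppress=True)
A,B=[atz("wrist",u,v,82) for u,v in((342,150),(335,258))]
print("bar",A,B,np.linalg.norm(A-B),np.degrees(np.arctan2(*(A-B)[[0,1]])))
P,Q=[atz("wrist",u,v,120) for u,v in((412,82),(399,258))]
print("edge",P,Q,np.degrees(np.arctan2(*(P-Q)[[0,1]])))
m=(A+B)/2
go(m[0],m[1],150,0)
E
```

```text
bar [652.2 188.1  82. ] [651.2  74.9  82. ] 113.22820212343446 0.4825433821003432
edge [696.9 244.8 120. ] [703.4  92.9 120. ] -2.452576089825943
t 3.7 pos [592.8 140.6 248.7] toolx [0. 1. 0.] ytool deg -0.0 F [ 0.3 -0.1 -0.1] gap 0.248 gf 0.0
units total [-0.2  1.2  2. ]
yaw units -0.0
```

```bash
python3 -m crank '{"translation":[[-0.1,0.6,0],[-0.1,0.6,0],[0,0,0.6],[0,0,0.6],[0,0,0.6],[0,0,0.4],[0,0,0.3],[0,0,0]],"yaw":[0,0,0,0,0,0,0,0]}'
python3 - <<'E'
from h import *
go(652,131,91,0)
im=vision.snapshot("wrist");cv2.imwrite("pics/w2.png",im)
E
```

```text
clock: 4.5
position: [651.1, 129.9, 121.2]
tcp_rot: [-2.222, -2.217, 0.006]
force: [-0.5, -0.4, -0.0]
finger_gap: 0.254
gripper_force: 0.0
t 4.5 pos [651.1 129.9 121.2] toolx [ 0.002  1.    -0.001] ytool deg -0.1 F [-0.5 -0.4 -0. ] gap 0.254 gf 0.0
units total [0.02 0.02 0.6 ]
yaw units -0.02
```

View pics/w2.png

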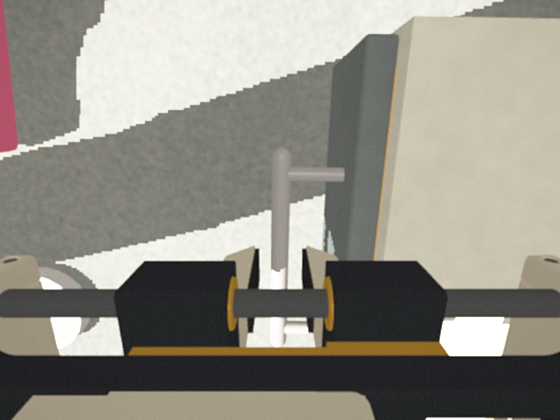

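The bar, from (281,155) to (278,345), lies centred between the fingers at about 280, and the right finger is over the gap. I'll descend and grip.

```bash
python3 -m crank '{"translation":[[0,0,0.2],[0,0,0.2],[0,0,0.2],[0,0,0]],"yaw":[0,0,0,0]}'
python3 -m crank '{"translation":[[0,0,0],[0,0,0],[0,0,0],[0,0,0],[0,0,0]],"yaw":[0,0,0,0,0]}' 255
```

```text
clock: 4.95
position: [651.5, 130.0, 91.9]
tcp_rot: [-2.224, -2.217, 0.004]
force: [-0.4, -1.3, -0.5]
finger_gap: 0.254
gripper_force: 0.0
clock: 5.45
position: [650.7, 130.3, 93.6]
tcp_rot: [-2.223, -2.216, 0.005]
force: [-4.6, 0.0, 3.4]
finger_gap: 0.109
gripper_force: 30.0
```

```bash
python3 -m crank '{"translation":[[0,-0.15,0],[0,-0.25,0],[0,-0.3,0],[0,-0.3,0],[0,-0.3,0],[0,-0.3,0],[0,-0.3,0],[0,-0.3,0],[0,-0.3,0],[0,-0.25,0],[0,-0.15,0],[0,0,0]],"yaw":[0,0,0,0,0,0,0,0,0,0,0,0]}'
python3 -m crank '{"translation":[[0,-0.06,0],[0,-0.05,0],[0,0,0]],"yaw":[0,0,0]}'
```

```text
clock: 6.65
position: [505.8, 133.2, 93.6]
tcp_rot: [-2.221, -2.218, -0.001]
force: [-1.6, 5.1, -6.5]
finger_gap: 0.109
gripper_force: 30.0
clock: 6.95
position: [501.4, 133.3, 93.6]
tcp_rot: [-2.222, -2.218, -0.003]
force: [-0.7, 6.0, -6.4]
finger_gap: 0.113
gripper_force: 30.0
```

```bash
python3 -m crank '{"translation":[[0,-0.08,0],[0,0,0]],"yaw":[0,0]}'; python3 -m crank '{"translation":[[0,0,0],[0,0,0],[0,0,0],[0,0,0]],"yaw":[0,0,0,0]}' 190
```

```text
clock: 7.15
position: [500.8, 133.3, 93.7]
tcp_rot: [2.222, 2.217, 0.012]
force: [9.3, 6.2, -17.4]
finger_gap: 0.107
gripper_force: 30.0
clock: 7.55
position: [498.3, 130.6, 94.0]
tcp_rot: [2.226, 2.217, 0.0]
force: [0.4, -0.7, 0.3]
finger_gap: 0.255
gripper_force: 0.0
```

Stop reached. I'll rise and look into the drawer.

```bash
python3 -m crank '{"translation":[[0,0,-0.5],[0,0,-0.8],[0,0,-0.8],[0,0,-0.8],[0,0,-0.3],[-0.6,0.8,0],[-0.6,0.8,0],[0,0.5,0],[0,0,0]],"yaw":[0,0,0,0,0,0,0,0,0]}'
python3 - <<'E'
from h import *
go(604,133,250,0)
im=vision.snapshot("wrist");cv2.imwrite("pics/w3.png",im)
for n in("vial","short_vial_a"):print(n,[(round(d["conf"],2),np.round(d["bbox"])) for d in finder.spot_in(n,"wrist")])
E
```

```text
clock: 8.45
position: [605.8, 68.3, 253.6]
tcp_rot: [2.228, 2.212, 0.001]
force: [-0.8, 0.5, -0.4]
finger_gap: 0.254
gripper_force: 0.0
t 8.45 pos [605.8  68.3 253.6] toolx [ 0.007  1.    -0.001] ytool deg -0.4 F [-0.8  0.5 -0.4] gap 0.254 gf 0.0
units total [ 1.29 -0.05  0.07]
yaw units -0.06
vial [(0.66, array([265., 174., 297., 214.])), (0.42, array([159.,   1., 558., 272.]))]
short_vial_a [(0.89, array([272., 123., 298., 148.])), (0.6, array([270.,  57., 297.,  93.]))]
```

View pics/w3.png

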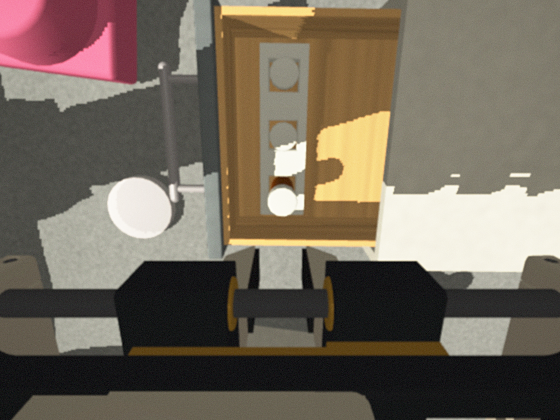

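The tall vial's cap is at (283,200), with its amber side showing above it. The short vials are at (284,72) and (283,134).

```bash
python3 - <<'E'
from h import *
np.set_printoptions(precision=1,suppress=True)
p=atz("wrist",282.5,200,98);print(p, atz("wrist",284,72,65),atz("wrist",283,134,65))
go(p[0],p[1],200,0)
E
```

```text
[604.2  72.   98. ] [605.9 190.   65. ] [604.9 132.3  65. ]
t 8.6 pos [602.   71.  253.3] toolx [0. 1. 0.] ytool deg -0.2 F [ 0.3  0.6 -0.5] gap 0.255 gf 0.0
units total [0.  0.1 1.1]
yaw units -0.02
```

```bash
python3 -m crank '{"translation":[[0,0.04,0.6],[0,0,0.6],[0,0,0.6],[0,0,0],[0,0,0],[0,0,0]],"yaw":[0,0,0,0,0,0]}' 116
python3 - <<'E'
from h import *
np.set_printoptions(precision=1,suppress=True)
s=status.read_state()["position"]; im=vision.snapshot("wrist");cv2.imwrite("pics/w4.png",im)
print(s)
d=finder.spot_in("vial","wrist");print([(round(e["conf"],2),np.round(e["bbox"])) for e in d])
go(604,72,92,0)
E
```

```text
clock: 9.2
position: [606.0, 71.0, 165.8]
tcp_rot: [2.224, 2.217, 0.004]
force: [1.0, -0.0, -0.4]
finger_gap: 0.547
gripper_force: 0.0
[606.   71.  165.8]
[(0.94, array([261., 200., 303., 255.])), (0.63, array([269.,  39., 306.,  88.]))]
t 9.3 pos [606.2  70.8 165.8] toolx [0. 1. 0.] ytool deg -0.2 F [ 0.2 -0.3 -0.2] gap 0.54 gf 0.0
units total [ 0.  -0.1  1.5]
yaw units -0.03
```

View pics/w4.png

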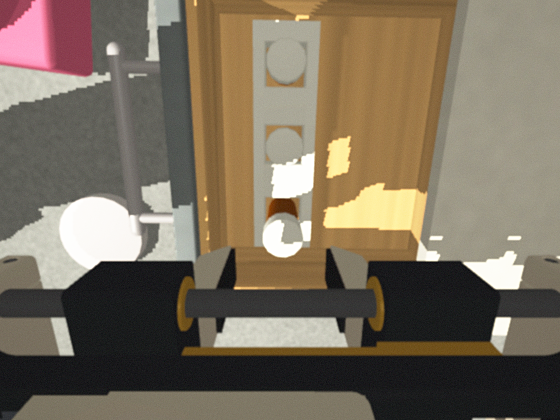

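The cap is centred at (283,236) and is about centred between the fingers in x.

```bash
python3 - <<'E'
from h import *
p=atz("wrist",283,236,98);print(p,atz("wrist",205,230,113)); go(p[0],p[1],92,0)
E
```

```text
[608.5217816  68.9254389  98.       ] [558.13065919  79.17418515 113.        ]
t 9.3 pos [606.2  70.8 165.8] toolx [0.003 1.    0.001] ytool deg -0.2 F [ 0.2 -0.3 -0.2] gap 0.54 gf 0.0
units total [-0.04  0.04  1.48]
yaw units -0.03
```

```bash
python3 -m crank '{"translation":[[-0.03,0.04,0],[0,0,0.3],[0,0,0.4],[0,0,0.4],[0,0,0.2],[0,0,0.18],[0,0,0]],"yaw":[0,0,0,0,0,0,0]}' 139
python3 -m crank '{"translation":[[0,0,0],[0,0,0],[0,0,0],[0,0,0],[0,0,0],[0,0,0]],"yaw":[0,0,0,0,0,0]}' 255
```

```text
clock: 10.0
position: [606.2, 68.8, 88.3]
tcp_rot: [-2.225, -2.216, 0.003]
force: [-0.5, 0.3, -0.7]
finger_gap: 0.456
gripper_force: 0.0
clock: 10.6
position: [607.7, 69.0, 90.5]
tcp_rot: [2.225, 2.217, 0.002]
force: [0.4, 0.1, 5.1]
finger_gap: 0.307
gripper_force: 30.0
```

```bash
python3 -m crank '{"translation":[[0,0,-0.15],[0,0,-0.25],[0,0,-0.4],[0,0,-0.6],[0,0,-0.6],[0,0,-0.6],[0,0,-0.6],[0,0,-0.3],[0,0,0]],"yaw":[0,0,0,0,0,0,0,0,0]}'
python3 - <<'E'
from h import *
go(573,-205,260,0)
im=vision.snapshot("wrist");cv2.imwrite("pics/w5.png",im)
for n in("short_vial_a","vial","cup_seat","mixer"):print(n,[(round(d["conf"],2),np.round(d["bbox"])) for d in finder.spot_in(n,"wrist")])
E
```

```text
clock: 11.5
position: [608.5, 69.1, 267.7]
tcp_rot: [2.223, 2.215, 0.007]
force: [-0.1, -0.2, -0.6]
finger_gap: 0.308
gripper_force: 30.0
t 11.5 pos [608.5  69.1 267.7] toolx [0.004 1.    0.001] ytool deg -0.2 F [-0.1 -0.2 -0.6] gap 0.308 gf 29.999946355819702
units total [-5.48 -0.69  0.14]
yaw units -0.03
short_vial_a [(0.85, array([270., 123., 294., 149.])), (0.84, array([272.,  59., 295.,  94.]))]
vial [(0.82, array([249., 221., 308., 317.]))]
cup_seat []
mixer [(0.79, array([238., 319., 318., 350.])), (0.68, array([  0.,   0., 141.,  84.])), (0.62, array([ 71., 352., 115., 359.]))]
```

```bash
python3 -m crank '{"translation":[[-0.3,-0.1,0],[-0.6,-0.1,0],[-0.7,-0.1,0],[-0.7,-0.1,0],[-0.7,-0.1,0],[-0.7,-0.1,0],[-0.7,-0.1,0],[-0.7,0,0],[-0.7,0,0],[-0.6,0,0],[-0.6,0,0],[0,0,0]],"yaw":[0,0,0,0,0,0,0,0,0,0,0,0]}'
python3 -m crank '{"translation":[[0,0,0],[0,0,0]],"yaw":[0,0]}'
python3 - <<'E'
from h import *
go(573,-205,260,0)
im=vision.snapshot("wrist");cv2.imwrite("pics/w6.png",im)
for n in("vial","cup_seat","mixer"):print(n,[(round(d["conf"],2),np.round(d["bbox"])) for d in finder.spot_in(n,"wrist")])
E
```

```text
clock: 12.95
position: [567.5, -288.4, 263.8]
tcp_rot: [2.234, 2.207, -0.007]
force: [-0.3, 0.3, -0.5]
finger_gap: 0.309
gripper_force: 30.0
clock: 13.15
position: [570.5, -280.0, 264.1]
tcp_rot: [-2.223, -2.217, -0.0]
force: [-0.1, 0.6, -0.3]
finger_gap: 0.304
gripper_force: 30.0
t 13.15 pos [ 570.5 -280.   264.1] toolx [0.003 1.    0.001] ytool deg -0.2 F [-0.1  0.6 -0.3] gap 0.304 gf 30.000046491622925
units total [1.5  0.05 0.08]
yaw units -0.02
vial [(0.77, array([249., 219., 310., 289.]))]
cup_seat [(0.65, array([  0., 160.,  34., 221.])), (0.64, array([249.,  83., 323., 158.])), (0.53, array([303., 319., 321., 348.])), (0.47, array([405.,   2., 540.,  66.]))]
mixer [(0.78, array([  2., 104., 153., 237.])), (0.73, array([ 93., 339., 114., 352.])), (0.64, array([204.,  41., 366., 194.])), (0.59, array([246.,  81., 325., 162.]))]
```

View pics/w6.png

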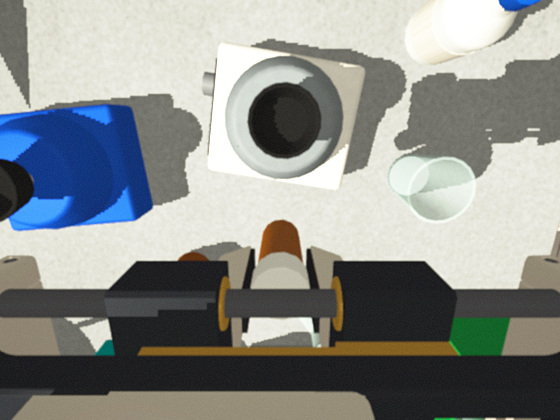

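The white mixer's black cup rim is centred at (286,120), with its inner floor at about (292,118). The vial is gripped upright, with its foot at (280,228).

```bash
python3 - <<'E'
from h import *
np.set_printoptions(precision=1,suppress=True)
im=cv2.imread("pics/w6.png");g=cv2.cvtColor(im,cv2.COLOR_BGR2GRAY)
m=(g<75).astype(np.uint8);m[:, :240]=0;m[:,330:]=0;m[:75]=0;m[165:]=0
n,l,st,ce=cv2.connectedComponentsWithStats(m);i=1+np.argmax(st[1:,4]);
c=max(cv2.findContours((l==i).astype(np.uint8),0,1)[0],key=len)
e=cv2.fitEllipse(cv2.convexHull(c));print(e)
p=atz("wrist",*e[0],151);print("rim",p, atz("wrist",292,118,129))
print("width",atz("wrist",e[0][0]+e[1][0]/2,e[0][1],151)[0]*2-2*p[0])
go(p[0],p[1],264,0)
E
```

```text
((284.3635559082031, 119.88761901855469), (72.55337524414062, 74.78871154785156), 14.867019653320312)
rim [ 574.5 -204.   151. ] [ 581.2 -202.7  129. ]
width 55.762871185390395
t 13.35 pos [ 571.1 -279.7  264.7] toolx [0. 1. 0.] ytool deg -0.1 F [-0.2  0.4 -0.1] gap 0.307 gf 29.999941885471344
units total [1.5 0.1 0. ]
yaw units -0.01
```

```bash
python3 -m crank '{"translation":[[0.4,0.08,0],[0.5,0,0],[0.4,0,0],[0.2,0,0],[0,0,0],[0,0,0],[0,0,0.3],[0,0,0.3],[0,0,0.1],[0,0,0],[0,0,0]],"yaw":[0,0,0,0,0,0,0,0,0,0,0]}'
python3 - <<'E'
from h import *
go(575,-204,204,0)
for c in("scene","side"):
    im=vision.snapshot(c);cv2.imwrite(f"pics/{c}2.png",im)
a=cv2.imread("pics/scene2.png")[140:240,180:310];b=cv2.imread("pics/side2.png")[170:270,250:380]
cv2.imwrite("pics/cmp.png",cv2.resize(cv2.hconcat([a,b]),(800,308),interpolation=cv2.INTER_CUBIC))
E
```

```text
clock: 14.45
position: [574.9, -206.2, 229.3]
tcp_rot: [-2.225, -2.217, 0.001]
force: [-0.2, -0.2, -0.4]
finger_gap: 0.304
gripper_force: 30.0
t 14.45 pos [ 574.9 -206.2  229.3] toolx [0.004 1.    0.   ] ytool deg -0.2 F [-0.2 -0.2 -0.4] gap 0.304 gf 29.999892711639404
units total [0.04 0.   0.51]
yaw units -0.03
```

View pics/cmp.png

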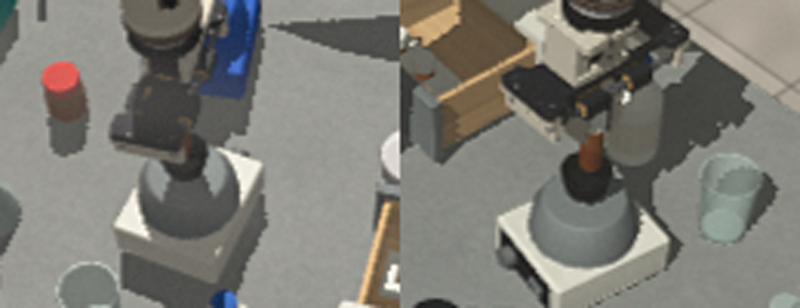

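```bash
python3 - <<'E'
from h import *
f=lambda p:((np.array(proj("side",p))-[250,170])*3.077).round(0)
print(f([575,-205,162]),f([575,-205,190]),f([574.5,-204,151]),f([574.5,-204,61]),f([575,-205,98]))
b=cv2.imread("pics/side2.png")[195:245,270:325];cv2.imwrite("pics/z.png",cv2.resize(b,(660,600),interpolation=cv2.INTER_CUBIC))
E
```

```text
[188. 160.] [190. 142.] [187. 167.] [183. 223.] [185. 201.]
```

View pics/z.png

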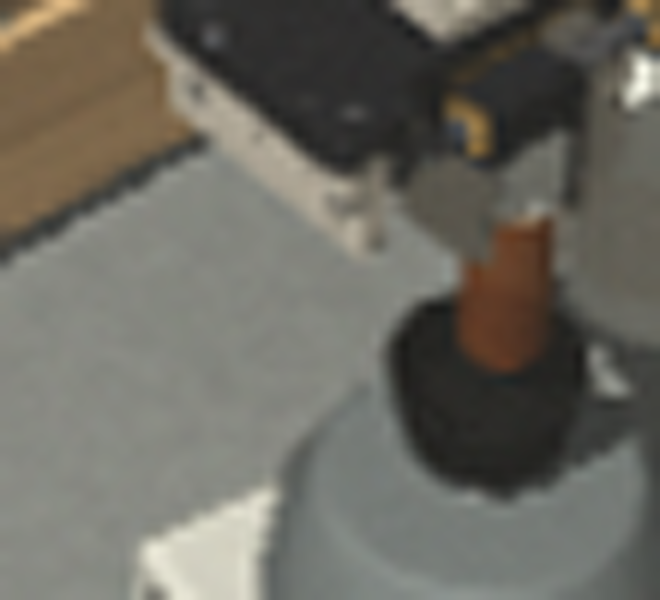

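The vial's axis is within about 3 mm of the cup's centre and the foot is just above the mouth. I'll nudge it and descend, watching the force.

```bash
python3 -m crank '{"translation":[[0.04,-0.02,0.1],[0,0,0.15],[0,0,0.15],[0,0,0.1],[0,0,0],[0,0,0]],"yaw":[0,0,0,0,0,0]}'
python3 -m crank '{"translation":[[0,0,0.05],[0,0,0.05],[0,0,0],[0,0,0]],"yaw":[0,0,0,0]}'
```

```text
clock: 15.15
position: [574.0, -204.0, 204.4]
tcp_rot: [-2.225, -2.217, 0.0]
force: [0.5, 0.8, -0.7]
finger_gap: 0.309
gripper_force: 30.0
clock: 15.55
position: [574.1, -203.9, 199.7]
tcp_rot: [-2.225, -2.218, -0.0]
force: [-0.0, 0.5, -0.0]
finger_gap: 0.308
gripper_force: 30.0
```

```bash
python3 -m crank '{"translation":[[0,0,0.04],[0,0,0.04],[0,0,0],[0,0,0]],"yaw":[0,0,0,0]}'
python3 -m crank '{"translation":[[0,0,0.04],[0,0,0.04],[0,0,0],[0,0,0]],"yaw":[0,0,0,0]}'
```

```text
clock: 15.95
position: [574.3, -204.1, 196.0]
tcp_rot: [2.225, 2.217, 0.0]
force: [0.5, -0.2, 2.9]
finger_gap: 0.304
gripper_force: 30.0
clock: 16.35
position: [574.4, -204.1, 192.0]
tcp_rot: [2.225, 2.217, 0.001]
force: [0.6, 0.1, 4.1]
finger_gap: 0.309
gripper_force: 30.0
```

```bash
python3 -m crank '{"translation":[[0,0,0.03],[0,0,0.03],[0,0,0],[0,0,0],[0,0,0]],"yaw":[0,0,0,0,0]}'
for i in 1 2 3 4; do python3 -m crank '{"translation":[[0,0,0],[0,0,0]],"yaw":[0,0]}' | egrep 'position|force:' ; done
```

```text
clock: 16.85
position: [574.4, -204.1, 189.2]
tcp_rot: [2.225, 2.217, 0.001]
force: [0.4, 0.6, 6.4]
finger_gap: 0.308
gripper_force: 30.0
position: [574.4, -204.1, 189.2]
force: [-0.2, 0.9, 6.8]
gripper_force: 30.0
position: [574.4, -204.1, 189.2]
force: [-0.8, 0.1, 6.6]
gripper_force: 30.0
position: [574.4, -204.1, 189.2]
force: [-1.0, -0.2, 6.3]
gripper_force: 30.0
position: [574.4, -204.1, 189.2]
force: [-0.4, 0.2, 5.8]
gripper_force: 30.0
```

```bash
python3 -c "
from h import *
print(ticket.job_done())"
```

```text
the job is handed in; nothing more can be done
None
```

I handed the job in with the drawer open at its stop and the tall vial gripped in the white mixer's cup. The wrist read about 6.4 N, which puts the cup about 8 mm down; I don't have the judge's result, and I took no picture after the press.

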